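# Close the battery box of an adaptive switch

## Task

Put the blue cover plate on the open white battery box, lined up lengthwise with the box so that it covers the compartment, and press it down past the stiff orange catch until it sits level and flat on the box. Leave the yellow cover where it lies, and let go of the box and cover at the end.

Things in the scene. Friction and masses are not known exactly. Their poses are not given: they have to be found in the camera images.
- blue_cover_mid (a point): Centre (half-way up) of the blue cover plate: loose, flat, solid plastic, 100 x 56 x 10 mm (its x, y, z), about 50 g, lying flat on the table, clear by over 25 mm at its long sides. Can be gripped from above across its 56 mm width. The same either way round and either way up.
- seat (a point): Centre of the flat top (seat, 50 mm above the table) of the white battery box, fixed to the table. Top 110 mm long (x), 44 mm wide (y), z up; a closed cover overhangs 6 mm at each long side and lies flat, centred here, length along x. Battery opening from x = -41 to +14 mm, 32 mm wide; orange catch at x = +29 mm. Dark rubber foot 150 x 84 x 5 mm.
- catch (a joint): Orange catch, a block 11 mm (along the box) x 28 mm (across) that slides straight down: 0 = fully up, 20 mm above the seat; 0.020 m = level with the seat. Starts 16 to 20 mm proud. Stiff friction (about 4 N), no spring: it holds the cover up at that end, so it lies tilted, and stays where pushed. 5 to 12 N on the cover above the catch pushes it home.
- yellow_cover_mid (a point): Centre (half-way up) of the yellow cover plate, of the same size and shape as the blue one, lying flat on the table. It belongs to another box: leave it where it lies.
There are look-alikes about, which are no part of the job. Of the things that look like the part that bears blue_cover_mid, the middle-sized one is meant.

How it is judged:
By the outcome, as a careful person would: the job done as asked, in the order asked, and still so for the second after the job is handed in, with the robot touching nothing.
It also fails if it takes over 58 s, if anything falls off the work surface, if the arm or the gripper's body presses on something with over 40 N, if the wrist force passes 120 N, or if a joint passes its speed limit or range.

## Robot

A 6-joint arm with a two-finger parallel gripper is mounted at the origin on the work surface. World frame = base frame: x ahead of the robot, y to its left, z up, the work surface at z = 0. Lengths are in m, angles in rad, forces in N, time in s.
With the tool pointing down it reaches from about 0.425 to 0.95 m from the base axis. Payload 3.5 kg.
Tool frame: the origin (TCP) lies midway between the tips of the shut fingers; the grasp point (between the pads) lies ctrl.grasp_offset behind it (ctrl.grasp_offset is the distance from the TCP to the grasp point, in m); x points along the fingers, y is the direction in which the jaws open and shut, and the axes are right-handed (so a half turn about x gives the same grasp; the last joint's range is limited). The gripper opens to 85 mm and grips with 20 to 120 N. Pads are 22 mm wide; open, the fingers measure 114 mm over their backs; the gripper's body (76 mm by 85 mm) begins 54 mm behind the grasp point. The pads swing forward as they close: fully open they stand 13 mm farther back than shut.
Start: joints at [-1.335, 0.286, 1.577, -0, 1.279, -0.15], TCP at [0.254, -0.625, 0.231] pointing down, gripper open.
Joint ranges: [-2.77, 2.77], [-0.9, 2.22], [0.21, 2.48], [-1.53, 4.67], [0.24, 2.81], [-2.84, 2.84]. Speed limits (rad/s): [2.79, 2.79, 3.14, 3.14, 3.14, 3.14].

## Interface

Orientations are given as a unit quaternion [x, y, z, w].
In Python, from plant import readout, read_camera, sign_off, ctrl gives the robot as it stands.
- The arm moves only by the tool drive_tool, never from a script. Its argument "steps" is a list of rows, each a list of 5 numbers: the shift along the tool's x, y, z in cm, then the turn about the tool's x in degrees, then the opening, from 0 (shut) to 1 (fully open). A call has 1 to 10 rows; each row shifts and turns the commanded pose from where the row before left it, along the tool's axes as they then stand; what a row does not reach is not made up. A row lasts 1/10 s, in which the tool goes at most 50 mm and 8.59 degrees, less where a joint would pass 70% of its speed; a pose out of reach is approached as far as the arm can. A call is refused whole if a number of a shift passes 5 or a number of a turn 8.59, either way. A call with a gripper value outside its range is refused whole. The fingers move at their own pace and stop on an object; "force" is the grip in N (left out, the last holds). Time passes only in rows, so rows that do not move let the fingers close. It gives the time, the measured TCP pose, the force and the opening at its end, in the units of the state.
- readout.get_state(): the state, without advancing time (a new reading comes with each control period).
- read_camera(name): name is "side" or "top"; returns a dict with "frame" (420x560x3 uint8, red, green, blue), "vertical_fov" (degrees; the focal length in pixels is half the picture's height over the tangent of half this angle, whatever the lens; pixels are square), "cx", "cy" (the principal point, pixels), "eye" and "orientation" of the camera in the world. Camera axes: x right, y up, looking along -z (the intrinsics and any distortion apply to the point x, -y, -z); pixel columns grow to the right and rows downward; lengths in m; the calibration is good to about 2 mm. A picture is of the moment at which its call begins. There is no depth.
- sign_off(): hands the job in, once; it reports no verdict.
The state is a dict: "time": time; "qpos": joint angles; "dq": joint speeds; "joint_efforts": joint torques, N m; "eef_pos": TCP position; "tcp_rot": TCP orientation; "contact_force": force on the tool from outside, world axes, zero at the start; "wrist_torque": the same for the moment, N m; "opening": opening from 0.0 (shut) to 1.0 (fully open).
Only numpy, scipy, OpenCV 4.12 (cv2) and the standard library are available. Lean on these libraries where they do the work, as an engineer would, in place of code of your own. Each camera call takes 0.05 s, during which the arm holds its last target. There are 200 camera calls.

## Working session

There is one attempt and no reset: what is moved stays moved. The work goes in short steps, Python scripts to look and compute and a tool call to move; the robot and the scene stay as the last step left them, time stands still between calls to the robot, and variables do not carry over. Pictures are saved under pics/ and viewed, about 8 in all and at most 12, crops included, and the job is handed in when it is done.

Besides the shell and the picture viewer there is one more tool, called after "Emit:" in YAML: its name, and indented under it one key for each argument. drive_tool: Moves the arm, as the interface text tells. Its arguments: {"type":"object","properties":{"steps":{"type":"array","items":{"type":"array","items":{"type":"number"}}},"force":{"type":"number"}},"required":["steps"]}

```bash
mkdir -p pics
cat > h.py <<'E'
import numpy as np, cv2
from plant import readout, read_camera, ctrl
def shot(n,f):
    c=read_camera(n); cv2.imwrite('pics/'+f,c['frame'][:,:,::-1]); 
    np.save('pics/'+n+'.npy',c,allow_pickle=True); return c
def load(n): return np.load('pics/'+n+'.npy',allow_pickle=True).item()
E
python3 - <<'E'
from h import *
for n in('top','side'):
    c=shot(n,n+'1.png'); print({k:v for k,v in c.items() if k!='frame'})
print(readout.get_state()); print(ctrl.grasp_offset)
E
```

```text
{'vertical_fov': 53.00986041908557, 'cx': 287.565532990599, 'cy': 208.35618642922734, 'eye': array([0.3749531 , 0.05382445, 0.88407249]), 'orientation': array([-0.05126014,  0.04540193,  0.7059458 , -0.70494793])}
{'vertical_fov': 47.46837498320113, 'cx': 273.0572796945926, 'cy': 204.63533047209955, 'eye': array([0.4493176 , 0.60734836, 0.62125228]), 'orientation': array([-0.01591069,  0.3861525 ,  0.9200803 , -0.0639166 ])}
{'time': 0.1, 'qpos': array([-1.33499313e+00,  2.87152084e-01,  1.57808742e+00, -1.26797567e-05,
        1.27864047e+00, -1.49994507e-01]), 'dq': array([-0.00034366, -0.00274507, -0.00174384,  0.00134919,  0.00189052,
        0.00016752]), 'joint_efforts': array([ 5.99684572e-04, -4.07297158e+01, -2.93696862e+01, -1.49742809e-04,
        3.43041153e-03,  4.86440456e-06]), 'eef_pos': array([ 0.25388085, -0.62475693,  0.23000475]), 'tcp_rot': array([-0.69395214, -0.1363647 ,  0.69403009, -0.13474917]), 'contact_force': array([-0.25585128, -0.57550837,  0.00729528]), 'wrist_torque': array([0.01090892, 0.0347959 , 0.01734025]), 'opening': 0.998422389008894}
0.0187
```

View pics/top1.png

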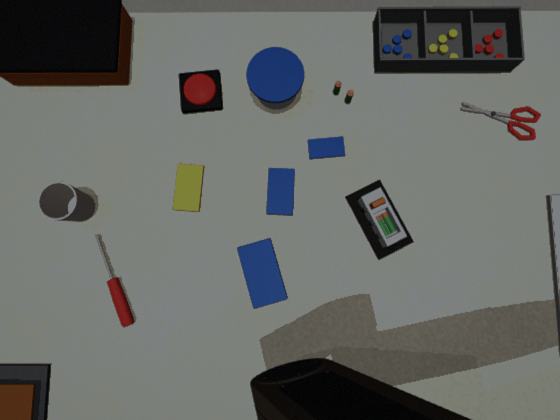

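View pics/side1.png

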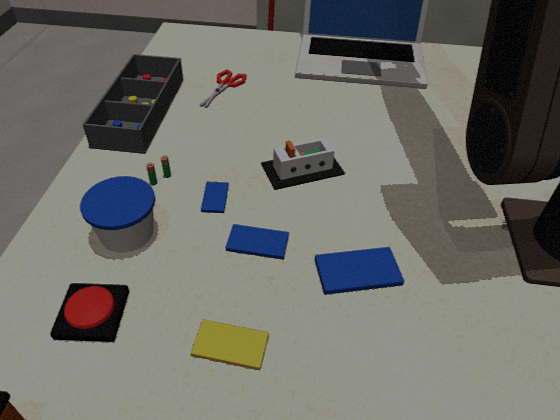

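The top view shows three blue plates: small at (326,148), middle at (281,191) and large at (262,273). The yellow cover is at (188,188) and the box at (380,219), with its catch at (377,203). The middle plate matches the yellow one in size, so it is the candidate; I'll measure all of them and check a crop.

```bash
cat >> h.py <<'E'
from scipy.spatial.transform import Rotation as R
def ray(c,u,v):
    f=210/np.tan(np.radians(c['vertical_fov']/2))
    return R.from_quat(c['orientation']).apply([(u-c['cx'])/f,-(v-c['cy'])/f,-1])
def onplane(c,u,v,z):
    d=ray(c,u,v); return c['eye']+d*(z-c['eye'][2])/d[2]
def proj(c,p):
    f=210/np.tan(np.radians(c['vertical_fov']/2)); q=R.from_quat(c['orientation']).inv().apply(np.array(p)-c['eye'])
    return c['cx']+f*q[0]/-q[2], c['cy']-f*q[1]/-q[2]
def blobs(c,lo,hi,amin=60):
    h=cv2.cvtColor(c['frame'],cv2.COLOR_RGB2HSV); m=cv2.inRange(h,lo,hi)
    cs,_=cv2.findContours(m,cv2.RETR_EXTERNAL,cv2.CHAIN_APPROX_NONE)
    return [k[:,0,:].astype(float) for k in cs if cv2.contourArea(k)>amin]
def rect(c,k,z):
    p=np.array([onplane(c,u,v,z)[:2] for u,v in k]); (x,y),(w,h),a=cv2.minAreaRect((p*1000).astype(np.float32))
    if w<h: w,h,a=h,w,a+90
    return np.round([x/1000,y/1000,w,h,(a+90)%180-90],4)
E
python3 - <<'E'
from h import *
for n in('top','side'):
    c=load(n)
    for nm,lo,hi,z in(('blue',(105,120,60),(130,255,255),.01),('yel',(22,120,80),(35,255,255),.01),('orange',(5,120,80),(18,255,255),.068),('white',(0,0,150),(179,45,255),.05),('dark',(0,0,0),(179,255,45),.005)):
        for k in blobs(c,lo,hi):
            r=rect(c,k,z)
            if r[2]<200: print(n,nm,k.mean(0).round(),r)
c=load('top'); cv2.imwrite('pics/c1.png',cv2.resize(c['frame'][120:320,160:430,::-1],None,fx=2.9,fy=2.9,interpolation=cv2.INTER_CUBIC))
E
```

```text
top blue [262. 273.] [3.624000e-01 1.144000e-01 1.280752e+02 7.130640e+01 1.619960e+01]
top blue [280. 191.] [ 5.32600e-01  7.65000e-02  9.85928e+01  5.43689e+01 -2.64250e+00]
top blue [326. 147.] [ 6.27300e-01 -2.09000e-02  7.51542e+01  4.17942e+01 -8.48435e+01]
top blue [275.  74.] [ 7.932000e-01  8.850000e-02  1.250034e+02  1.230051e+02 -2.430000e-01]
top yel [188. 187.] [ 0.5414  0.2716 98.8048 54.5268 -4.5931]
top orange [ 15. 402.] [  0.127    0.5651  60.9365  59.711  -89.8857]
top dark [ 30. 381.] [1.281000e-01 5.901000e-01 1.046610e+02 1.021534e+02 5.750000e-02]
top dark [ 80. 207.] [  0.5001   0.4969  66.9398  52.0639 -14.6502]
top dark [379. 219.] [ 4.735000e-01 -1.299000e-01  1.473507e+02  8.193070e+01  2.671030e+01]
top dark [277. 102.] [ 7.30800e-01  8.44000e-02  8.10811e+01  2.69915e+01 -8.69171e+01]
top dark [200.  91.] [ 0.756   0.252  93.3682 90.4374  5.719 ]
side blue [358. 269.] [3.62900e-01 1.14500e-01 1.29305e+02 7.49859e+01 1.62790e+01]
side blue [258. 240.] [ 5.33100e-01  7.85000e-02  9.87814e+01  5.73355e+01 -2.53760e+00]
side blue [214. 197.] [ 6.27600e-01 -1.71000e-02  7.79841e+01  4.19517e+01 -8.44585e+01]
side blue [117. 202.] [ 8.003000e-01  2.070000e-02  1.311856e+02  1.308931e+02 -3.867720e+01]
side yel [229. 345.] [ 0.542   0.2745 98.8936 58.4583 -4.3384]
side white [304. 149.] [  0.477   -0.1412 111.1811  64.5095  24.5046]
side dark [  3. 402.] [  0.812    0.3935  34.4241  10.7205 -60.5202]
side dark [ 90. 313.] [  0.7571   0.2486  97.1122  94.3273 -84.2779]
side dark [301. 175.] [ 4.745000e-01 -1.268000e-01  1.485092e+02  8.404590e+01  2.633700e+01]
```

View pics/c1.png

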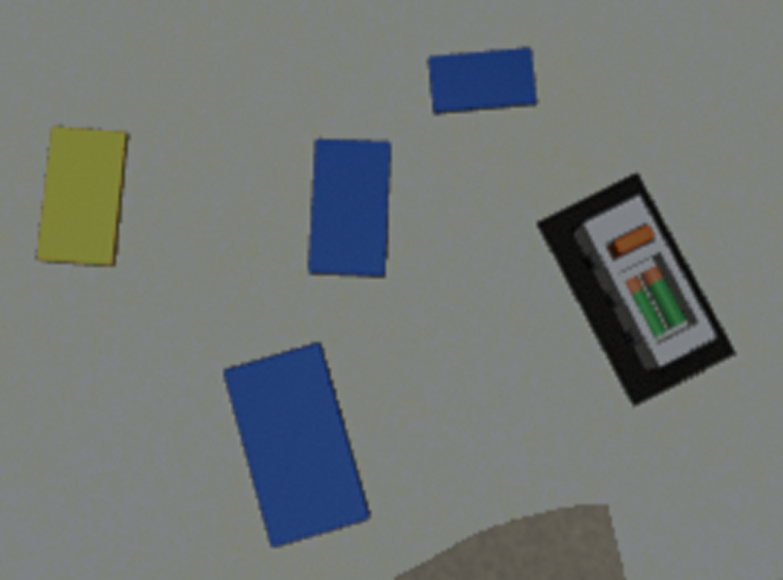

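The crop confirms it: the middle blue plate measures about 99 x 55 mm, the same as the yellow one, while the others are 75 mm and 128 mm long. The box's catch is at its far-left (+x, +y) end. Next I'll check the seat and work out the first move.

```bash
cat >> h.py <<'E'
def plan(p,yaw):  # target TCP position, world yaw (deg) of long axis (perp. to jaws)
    s=readout.get_state(); r=R.from_quat(s['tcp_rot']); m=r.as_matrix()
    ay=np.degrees(np.arctan2(m[1,1],m[0,1])); dz=((yaw+90-ay)+90)%180-90
    d=np.array(p)-s['eef_pos']
    print('t',round(s['time'],2),'pos',s['eef_pos'].round(4),'xaxis',m[:,0].round(3),'yawjaw',round(ay,1),'F',s['contact_force'].round(1),'op',round(s['opening'],3),'q6',s['qpos'].round(2))
    print('tool cm now',(m.T@d*100).round(2),'turn about tool x',round(-dz,2)); 
    # all shifts done before turning
E
python3 - <<'E'
from h import *
c=load('top')
a=np.radians(26.5);u=np.array([np.cos(a),np.sin(a)]);n=np.array([-u[1],u[0]]);s=np.array([.474,-.1283])
for k in blobs(c,(3,80,60),(22,255,255),15):
    for z in(.066,.07):
        r=rect(c,k,z)
        if r[2]<60 and abs(r[0]-.5)<.1: d=r[:2]-s; print('orange',k.mean(0),r,'box frame',(d@u*1e3).round(1),(d@n*1e3).round(1))
m=cv2.inRange(cv2.cvtColor(c['frame'],cv2.COLOR_RGB2HSV),(0,0,135),(179,50,255)); m[:, :350]=0;m[:,415:]=0;m[:185]=0;m[255:]=0
h=cv2.cvtColor(c['frame'],cv2.COLOR_RGB2HSV); print('V box',h[225:228,392:396,2].ravel(),'table V',h[150,380,2])
for nm in('top','side'):
    c=load(nm); print(nm,[np.round(proj(c,[*(s+x*u+y*n),.05]),1).tolist() for x in(-.055,.055) for y in(-.022,.022)])
b=np.radians(-2.6); g=np.array([.5328,.0775])+.022*np.array([np.cos(b),np.sin(b)]); print(g)
plan([*g,.12],-2.6)
E
```

```text
orange [381.61290323 216.        ] [  0.4723  -0.1232  23.9355   7.8118 -63.6914] box frame 0.8 5.3
orange [381.61290323 216.        ] [  0.4719  -0.1223  23.8185   7.7736 -63.6912] box frame 0.8 6.3
orange [378.46666667 202.        ] [  0.5     -0.1173  27.5799  10.5064 -63.5947] box frame 28.2 -1.8
orange [378.46666667 202.        ] [  0.4994  -0.1164  27.445   10.455  -63.5946] box frame 28.0 -0.7
V box [ 95  81  54  48 100  89  66  48 108  96  83  45] table V 129
top [[405.6, 235.8], [385.9, 245.8], [379.2, 186.9], [359.8, 196.5]]
side [[325.4, 138.3], [334.5, 151.4], [273.3, 148.6], [281.0, 162.4]]
[0.55477735 0.07650201]
t 0.1 pos [ 0.2539 -0.6248  0.23  ] xaxis [-0.001  0.002 -1.   ] yawjaw -67.9 F [-0.3 -0.6  0. ] op 0.998 q6 [-1.33  0.29  1.58 -0.    1.28 -0.15]
tool cm now [ 11.14 -53.62 -54.26] turn about tool x 24.7
```

Emit:
drive_tool:
  steps:
    - [0,-2,-2,0,1]
    - [0,-3.4,-3.4,0,1]
    - [0,-3.4,-3.4,0,1]
    - [0,-3.4,-3.4,0,1]
    - [0,-3.4,-3.4,0,1]
    - [0,-3.4,-3.4,0,1]
    - [0,-3.4,-3.4,0,1]
    - [0,-3.4,-3.4,0,1]
    - [0,-3.4,-3.4,0,1]
    - [0,-3.4,-3.4,0,1]
  force: 60

```text
time: 1.1
eef_pos: [0.4335, -0.1986, 0.231]
tcp_rot: [-0.694, -0.136, 0.694, -0.135]
contact_force: [-0.3, -0.5, 0.2]
opening: 1.001
```

Emit:
drive_tool:
  steps:
    - [0,-3.4,-3.4,0,1]
    - [0,-3.4,-3.4,0,1]
    - [0,-3.4,-3.4,0,1]
    - [0,-3.4,-3.4,0,1]
    - [0,-3.4,-3.4,0,1]
    - [0,-2,-2,0,1]
    - [0,0,0,0,1]
    - [0,0,0,8.2,1]
    - [0,0,0,8.2,1]
    - [0,0,0,8.2,1]

```text
time: 2.1
eef_pos: [0.5373, 0.0461, 0.2307]
tcp_rot: [-0.706, 0.018, 0.707, 0.018]
contact_force: [0.8, -0.2, 0.1]
opening: 1.003
```

```bash
python3 -c "
from h import *
plan([.5548,.0765,.06],-2.6)"
```

```text
t 2.1 pos [0.5373 0.0461 0.2307] xaxis [-0.001 -0.    -1.   ] yawjaw -92.9 F [ 0.8 -0.2  0.1] op 1.003 q6 [-0.1  -0.01  1.91 -0.    1.25  1.52]
tool cm now [17.07 -3.13 -1.61] turn about tool x -0.26
```

Emit:
drive_tool:
  steps:
    - [3,-1.5,-0.8,0,1]
    - [4,-1.6,-0.8,0,1]
    - [4,0,0,0,1]
    - [4,0,0,0,1]
    - [2,0,0,0,1]
    - [0,0,0,0,1]
    - [0,0,0,0,1]

```text
time: 2.8
eef_pos: [0.5553, 0.0764, 0.0616]
tcp_rot: [-0.707, 0.016, 0.707, 0.016]
contact_force: [-0.6, -0.2, 0.6]
opening: 0.999
```

```bash
python3 -c "
from h import *
plan([.5548,.0765,.0],-2.6)
c=shot('side','s2.png')
cv2.imwrite('pics/s2c.png',cv2.resize(c['frame'][120:320,130:400,::-1],None,fx=2.9,fy=2.9))"
```

```text
t 2.8 pos [0.5553 0.0764 0.0616] xaxis [-0. -0. -1.] yawjaw -92.5 F [-0.6 -0.2  0.6] op 0.999 q6 [-0.04  0.24  1.97 -0.    0.93  1.57]
tool cm now [ 6.16 -0.01  0.04] turn about tool x 0.06
```

View pics/s2c.png

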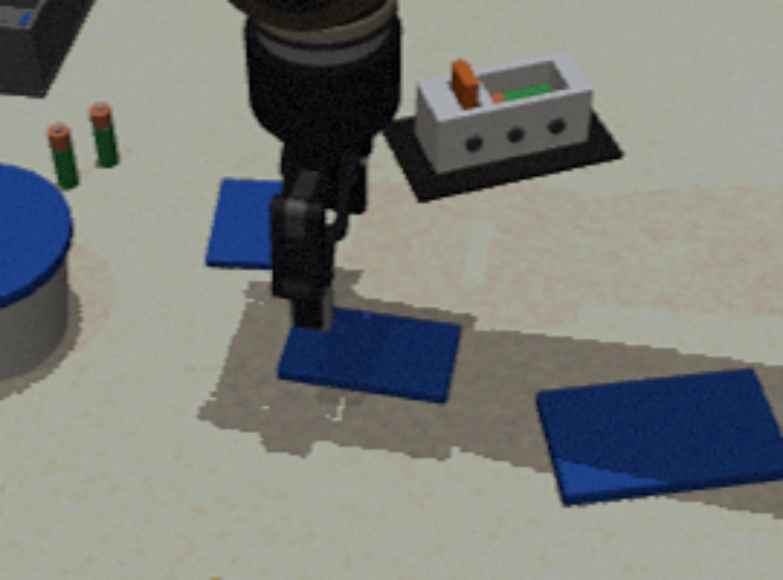

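The side crop shows the gripper over the far half of the middle plate, crop (370,350), with the near finger still in the air above it. The small plate, crop (245,220), is clear of the far finger. I'll descend and grip.

Emit:
drive_tool:
  steps:
    - [3,0,0,0,1]
    - [2,0,0,0,1]
    - [1,0,0,0,1]
    - [0.1,0,0,0,1]
    - [0,0,0,0,0.5]
    - [0,0,0,0,0.5]
    - [0,0,0,0,0.5]
    - [0,0,0,0,0.3]
    - [0,0,0,0,0.3]

```text
time: 3.75
eef_pos: [0.5572, 0.0771, 0.0026]
tcp_rot: [0.708, -0.015, -0.706, -0.015]
contact_force: [-0.5, 0.2, 6.1]
opening: 0.622
```

Emit:
drive_tool:
  steps:
    - [-1,0,0,0,0.3]
    - [-3,0,0,0,0.3]
    - [-4,0,0,0,0.3]
    - [-4,0,0,0,0.3]
    - [-2,0,0,0,0.3]
    - [0,0,0,0,0.3]
    - [0,0,0,0,0.3]

```text
time: 4.45
eef_pos: [0.5548, 0.0772, 0.1401]
tcp_rot: [-0.707, 0.015, 0.707, 0.015]
contact_force: [-0.8, -0.3, -0.8]
opening: 0.622
```

```bash
python3 -c "
from h import *
a=np.radians(26.5);u=np.array([np.cos(a),np.sin(a)])
plan([*(np.array([.473,-.1295])+.0244*u),.14],26.5)"
```

```text
t 4.45 pos [0.5548 0.0772 0.1401] xaxis [-0.  0. -1.] yawjaw -92.5 F [-0.8 -0.3 -0.8] op 0.622 q6 [-0.04  0.13  1.94  0.    1.08  1.57]
tool cm now [1.000e-02 1.983e+01 5.140e+00] turn about tool x -28.99
```

Emit:
drive_tool:
  steps:
    - [0,2,0.5,0,0.3]
    - [0,4,1,0,0.3]
    - [0,4,1,0,0.3]
    - [0,4,1,0,0.3]
    - [0,4,1,0,0.3]
    - [0,1.83,0.64,0,0.3]
    - [0,0,0,-8,0.3]
    - [0,0,0,-8,0.3]
    - [0,0,0,-8,0.3]
    - [0,0,0,-5,0.3]

```text
time: 5.45
eef_pos: [0.4935, -0.1181, 0.1374]
tcp_rot: [-0.686, -0.165, 0.689, -0.162]
contact_force: [0.3, 0.3, -0.4]
opening: 0.623
```

Emit:
drive_tool:
  steps:
    - [1,0,0,0,0.3]
    - [2,0,0,0,0.3]
    - [0,0,0,0,0.3]
    - [0,0,0,0,0.3]
    - [0,0,0,0,0.3]

```text
time: 5.95
eef_pos: [0.4953, -0.1187, 0.1103]
tcp_rot: [-0.688, -0.162, 0.688, -0.162]
contact_force: [-0.5, -0.2, -0.8]
opening: 0.624
```

```bash
python3 -c "
from h import *
a=np.radians(26.5);u=np.array([np.cos(a),np.sin(a)])
plan([*(np.array([.473,-.1295])+.0244*u),.11],26.5)
c=shot('side','s3.png');t=shot('top','t3.png')
A=cv2.resize(c['frame'][70:220,210:400,::-1],(760,600))
z=.0026
z=readout.get_state()['eef_pos'][2]-.0026+.010
for n,k in (('side',c),('top',t)):
  for b in blobs(k,(105,120,40),(130,255,255)): print(n,b.mean(0).round(),rect(k,b,z))
B=cv2.resize(t['frame'][150:300,300:460,::-1],(640,600))
cv2.imwrite('pics/s3c.png',A); cv2.imwrite('pics/t3c.png',B)"
```

```text
t 5.95 pos [ 0.4953 -0.1187  0.1103] xaxis [-0.  0. -1.] yawjaw -63.5 F [-0.5 -0.2 -0.8] op 0.624 q6 [-0.43  0.06  2.07  0.    1.01  0.67]
tool cm now [ 0.03 -0.03  0.04] turn about tool x -0.03
side [358. 270.] [  0.3782   0.2031 107.1779  64.1566  16.2798]
side [215. 197.] [  0.5961   0.0948  66.5719  34.3316 -85.0749]
side [118. 203.] [  0.7364   0.1269 114.5036 107.1245 -50.0438]
side [287. 125.] [  0.5095  -0.1078  72.0679  33.1495 -84.4115]
side [319. 122.] [  0.4576  -0.1308  63.5981  62.4697 -62.8693]
side [374.  19.] [ 3.392000e-01 -6.172000e-01  2.582620e+02  2.507763e+02  3.640000e-02]
top [262. 273.] [3.639000e-01 1.069000e-01 1.121874e+02 6.246030e+01 1.620780e+01]
top [326. 147.] [ 5.95900e-01 -1.17000e-02  6.58321e+01  3.64350e+01 -8.48435e+01]
top [275.  74.] [ 7.404000e-01  8.420000e-02  1.114867e+02  1.077509e+02 -3.116000e-01]
top [397.  44.] [ 0.801  -0.1519 37.3455 15.4714 -1.9999]
```

View pics/s3c.png

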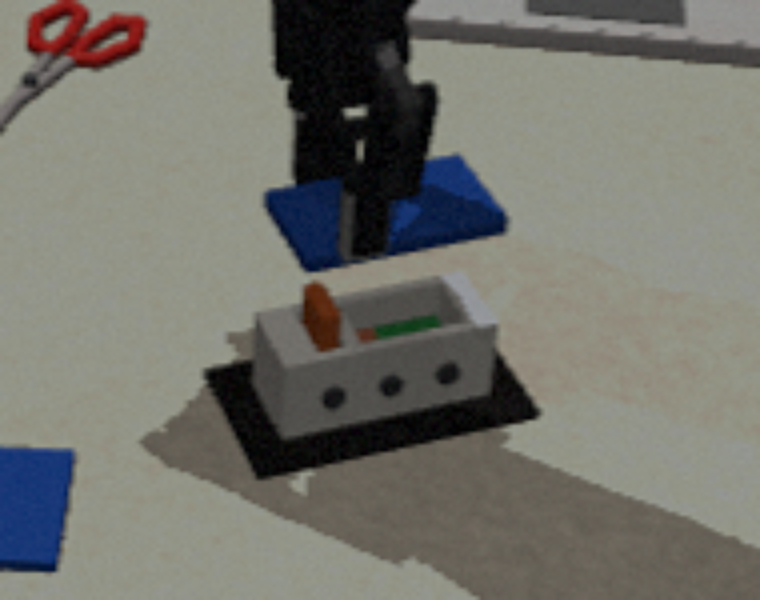

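View pics/t3c.png

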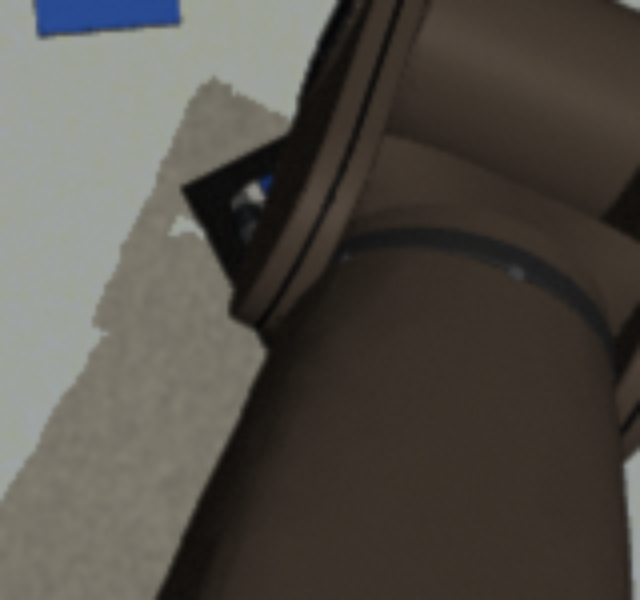

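The side crop shows the cover held over the box, roughly parallel to it and level; its near-edge corners are at crop (308,268) and (505,232). The arm hides the top view. I'll compare the corners with what is expected.

```bash
python3 -c "
from h import *
c=load('side');h=cv2.cvtColor(c['frame'],cv2.COLOR_RGB2HSV)
m=cv2.inRange(h,(105,100,30),(130,255,255));m[:105]=0;m[142:]=0;m[:,:270]=0;m[:,345:]=0
p=cv2.findNonZero(m);hull=cv2.convexHull(p);print(cv2.approxPolyDP(hull,2,True)[:,0].tolist())
a=np.radians(26.5);u=np.array([np.cos(a),np.sin(a)]);n=np.array([-u[1],u[0]])
e=readout.get_state()['eef_pos'];s=e[:2]-.0244*u
for z in(.1077,.1177): print([np.round(proj(c,[*(s+x*u+y*n),z]),1).tolist() for x,y in((.05,.028),(-.05,.028),(-.05,-.028),(.05,-.028))])
s=np.array([.473,-.1295])
print('box',[np.round(proj(c,[*(s+x*u+y*n),.05]),1).tolist() for x,y in((.055,.022),(-.055,.022),(-.055,-.022),(.055,-.022))])
"
```

```text
[[335, 127], [287, 137], [277, 118], [324, 109], [335, 122]]
[[285.9, 138.3], [336.9, 128.5], [324.8, 112.1], [275.6, 121.1]]
[[286.1, 133.8], [337.6, 124.0], [325.3, 107.6], [275.7, 116.6]]
box [[281.6, 162.0], [335.1, 151.0], [326.0, 138.0], [273.9, 148.2]]
```

Cover and box agree with the expected corners to within about 1 px. I'll lower it onto the catch.

Emit:
drive_tool:
  steps:
    - [2,0,0,0,0.3]
    - [1.3,0,0,0,0.3]
    - [0.5,0,0,0,0.3]
    - [0.4,0,0,0,0.3]
    - [0.4,0,0,0,0.3]
    - [0.3,0,0,0,0.3]
    - [0,0,0,0,0.3]

```text
time: 6.75
eef_pos: [0.4956, -0.1188, 0.0614]
tcp_rot: [0.689, 0.162, -0.688, 0.162]
contact_force: [-0.1, 0.1, 0.8]
opening: 0.624
```

Emit:
drive_tool:
  steps:
    - [0.3,0,0,0,0.3]
    - [0.3,0,0,0,0.3]
    - [0.2,0,0,0,0.3]
    - [0,0,0,0,0.3]
    - [0,0,0,0,0.3]

```text
time: 7.25
eef_pos: [0.4955, -0.1189, 0.0532]
tcp_rot: [0.689, 0.162, -0.688, 0.162]
contact_force: [1.2, -0.1, 1.2]
opening: 0.63
```

```bash
python3 -c "
from h import *
c=shot('side','s4.png')
cv2.imwrite('pics/s4c.png',cv2.resize(c['frame'][90:210,225:377,::-1],(760,600),interpolation=cv2.INTER_CUBIC))"
```

```text
(no output)
```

View pics/s4c.png

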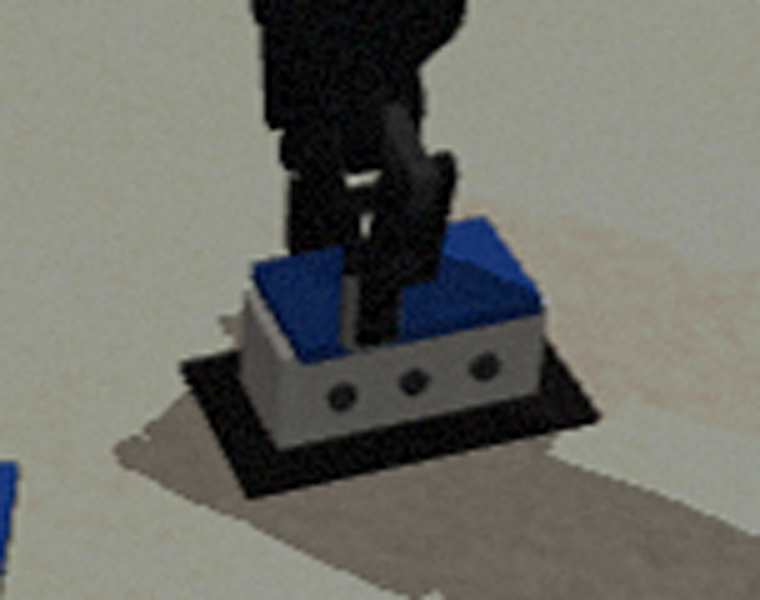

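The side crop shows the cover down on the box and looking level, but perhaps a few mm too far toward the -x end: bare white strip at the left, crop (275,330), and almost none at the right, crop (542,305). I'll measure that offset.

```bash
python3 -c "
from h import *
c=load('side');h=cv2.cvtColor(c['frame'],cv2.COLOR_RGB2HSV)
m=cv2.inRange(h,(105,100,30),(130,255,255));m[:128]=0;m[166:]=0;m[:,:270]=0;m[:,345:]=0
hull=cv2.convexHull(cv2.findNonZero(m));k=cv2.approxPolyDP(hull,1.5,True)[:,0];print(k.tolist())
a=np.radians(26.5);u=np.array([np.cos(a),np.sin(a)]);n=np.array([-u[1],u[0]]);s=np.array([.473,-.1295])
def bf(uv,z): 
  d=onplane(c,*uv,z)[:2]-s; return (d@u*1e3).round(1),(d@n*1e3).round(1)
for p in k: print(p,'z.05',bf(p,.05),'z.06',bf(p,.06))
# box vertical faces: white/grey at foot z=.005
g=lambda X,Y:(225+X/5,90+Y/5)
print('box base corners',bf(g(278,447),.005),bf(g(540,397),.005),bf(g(240,380),.005))
print('box top near-left/right face edges',bf(g(297,362),.05),bf(g(246,288),.05))
print('foot',bf(g(250,497),.005),bf(g(600,417),.005),bf(g(182,365),.005))
b=[rect(c,k,.005) for k in blobs(c,(0,0,0),(179,255,45),500)]; print(b)
"
```

```text
[[332, 152], [285, 162], [277, 149], [276, 143], [321, 133], [331, 146]]
[332 152] z.05 (np.float64(-48.0), np.float64(23.0)) z.06 (np.float64(-41.8), np.float64(34.3))
[285 162] z.05 (np.float64(48.8), np.float64(23.9)) z.06 (np.float64(53.3), np.float64(35.2))
[277 149] z.05 (np.float64(50.1), np.float64(-17.9)) z.06 (np.float64(54.6), np.float64(-5.8))
[276 143] z.05 (np.float64(45.6), np.float64(-36.4)) z.06 (np.float64(50.2), np.float64(-24.1))
[321 133] z.05 (np.float64(-52.0), np.float64(-40.4)) z.06 (np.float64(-45.7), np.float64(-27.9))
[331 146] z.05 (np.float64(-53.9), np.float64(5.1)) z.06 (np.float64(-47.6), np.float64(16.7))
box base corners (np.float64(54.8), np.float64(20.3)) (np.float64(-55.1), np.float64(23.8)) (np.float64(55.7), np.float64(-22.5))
box top near-left/right face edges (np.float64(50.3), np.float64(24.7)) (np.float64(53.8), np.float64(-23.7))
foot (np.float64(74.6), np.float64(44.0)) (np.float64(-72.8), np.float64(42.3)) (np.float64(74.9), np.float64(-38.5))
[array([  0.7571,   0.2487,  97.0252,  94.232 , -84.3098]), array([ 5.770000e-02, -3.780000e-02,  2.820565e+02,  1.005985e+02,
        7.417680e+01]), array([ 4.748000e-01, -1.276000e-01,  1.482999e+02,  8.539910e+01,
        2.669590e+01]), array([ 8.796000e-01, -3.185000e-01,  3.867930e+02,  1.631833e+02,
        8.988560e+01]), array([  0.9   ,  -0.366 , 317.4513, 120.6135, -89.8495]), array([ 1.050300e+00, -6.642000e-01,  7.655674e+02,  1.837143e+02,
       -1.753000e-01]), array([ 4.339000e-01, -5.934000e-01,  8.761909e+02,  4.377374e+02,
       -8.904600e+01])]
```

The cover is centred within about 1 to 2 mm. I'll press lightly while still gripping, release, lift, and check from above.

Emit:
drive_tool:
  steps:
    - [0.3,0,0,0,0.3]
    - [0.2,0,0,0,0.3]
    - [0,0,0,0,0.3]

```text
time: 7.6
eef_pos: [0.4956, -0.119, 0.0524]
tcp_rot: [-0.687, -0.163, 0.689, -0.162]
contact_force: [-10.7, 3.8, 26.0]
opening: 0.621
```

Emit:
drive_tool:
  steps:
    - [0,0,0,0,0.8]
    - [0,0,0,0,1]
    - [0,0,0,0,1]
    - [0,0,0,0,1]
    - [-1,0,0,0,1]
    - [-3,0,0,0,1]
    - [-3,0,0,0,0]
    - [0,0,0,0,0]
    - [0,0,0,0,0]
    - [0,0,0,0,0]

```text
time: 8.6
eef_pos: [0.4944, -0.1183, 0.1173]
tcp_rot: [-0.688, -0.163, 0.689, -0.162]
contact_force: [-0.2, -0.5, 1.0]
opening: 0.33
```

```bash
python3 -c "
from h import *
a=np.radians(26.5);u=np.array([np.cos(a),np.sin(a)])
plan([*(np.array([.473,-.1295])+.029*u),.06],26.5)
c=shot('side','s5.png')
cv2.imwrite('pics/s5c.png',cv2.resize(c['frame'][90:210,225:377,::-1],(760,600),interpolation=cv2.INTER_CUBIC))"
```

```text
t 8.6 pos [ 0.4944 -0.1183  0.1173] xaxis [-0.002  0.001 -1.   ] yawjaw -63.5 F [-0.2 -0.5  1. ] op 0.33 q6 [-0.43  0.05  2.07 -0.    1.02  0.67]
tool cm now [ 5.73  0.05 -0.49] turn about tool x 0.0
```

View pics/s5c.png

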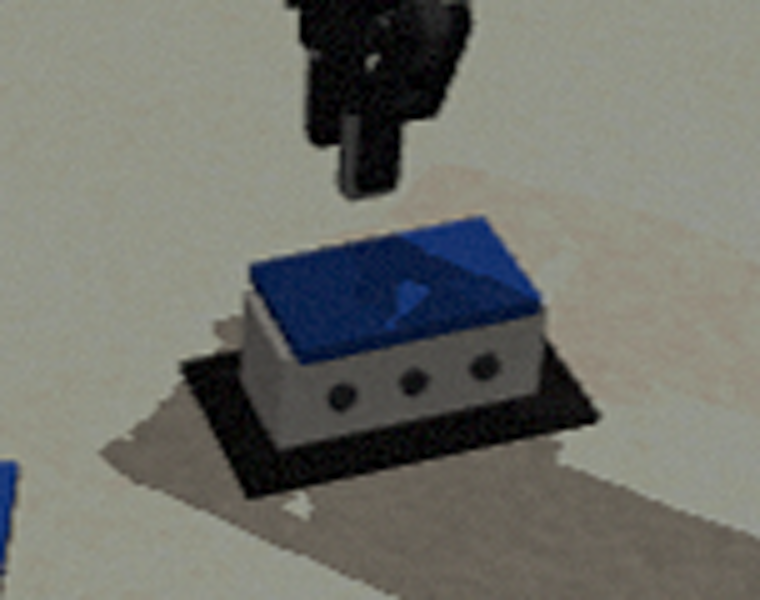

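The cover looks flat and level, and the 26 N reading says it bottomed. I'll press once more above the catch with shut fingers, then retreat so the top camera can see it.

Emit:
drive_tool:
  steps:
    - [2,0,-0.5,0,0]
    - [2,0,0,0,0]
    - [1,0,0,0,0]
    - [0.5,0,0,0,0]
    - [0.2,0,0,0,0]
    - [0.2,0,0,0,0]
    - [0,0,0,0,0]
    - [0,0,0,0,0]

```text
time: 9.45
eef_pos: [0.5004, -0.1168, 0.0601]
tcp_rot: [0.689, 0.162, -0.688, 0.163]
contact_force: [-0.1, -0.1, 1.5]
opening: -0.002
```

Emit:
drive_tool:
  steps:
    - [0.1,0,0,0,0]
    - [0.1,0,0,0,0]
    - [0,0,0,0,0]

```text
time: 9.75
eef_pos: [0.5004, -0.1168, 0.06]
tcp_rot: [-0.688, -0.162, 0.688, -0.162]
contact_force: [-5.2, 1.3, 12.2]
opening: 0.001
```

Emit:
drive_tool:
  steps:
    - [-2,0,0,0,0]
    - [-4,0,0,0,0]
    - [-5,0,0,0,0]
    - [-3,3,0,0,0]
    - [0,4.5,0,0,0]
    - [0,4.5,0,0,0]
    - [0,4.5,0,0,0]
    - [0,4.5,0,0,0]
    - [0,4.5,0,0,0]
    - [0,4.5,0,0,0]

```text
time: 10.75
eef_pos: [0.6343, -0.3867, 0.1973]
tcp_rot: [0.688, 0.162, -0.688, 0.162]
contact_force: [0.1, -0.7, 1.1]
opening: -0.002
```

```bash
python3 -c "
from h import *
t=shot('top','t6.png');c=shot('side','s6.png')
for n,k in(('top',t),('side',c)):
  for b in blobs(k,(105,110,30),(130,255,255)):
    r=rect(k,b,.06); 
    if abs(r[1]+.13)<.06 and r[2]<130: print(n,'cover z.06',r)
  for b in blobs(k,(0,0,0),(179,255,45),500):
    r=rect(k,b,.005)
    if abs(r[1]+.13)<.03 and r[2]<200: print(n,'foot',r)
  for b in blobs(k,(22,120,80),(35,255,255)): r=rect(k,b,.01);print(n,'yel',r) if r[2]>80 else 0
print(readout.get_state()['eef_pos'])
cv2.imwrite('pics/t6c.png',cv2.resize(t['frame'][160:280,300:460,::-1],(800,600),interpolation=cv2.INTER_CUBIC))"
```

```text
top cover z.06 [ 0.4742 -0.1279 99.78   56.2625 27.187 ]
top cover z.06 [ 0.8336 -0.1677 40.2902 19.1728  2.4744]
top foot [ 4.732000e-01 -1.300000e-01  1.479373e+02  8.257660e+01  2.656810e+01]
top yel [ 0.5414  0.2716 98.8151 54.6204 -4.4657]
side cover z.06 [  0.4745  -0.1239 101.0475  63.5555  27.0085]
side foot [ 4.74000e-01 -1.27100e-01  1.49752e+02  8.40459e+01  2.63370e+01]
side yel [ 0.542   0.2746 98.9838 58.4171 -4.5111]
[ 0.63409586 -0.38997436  0.19505706]
```

View pics/t6c.png

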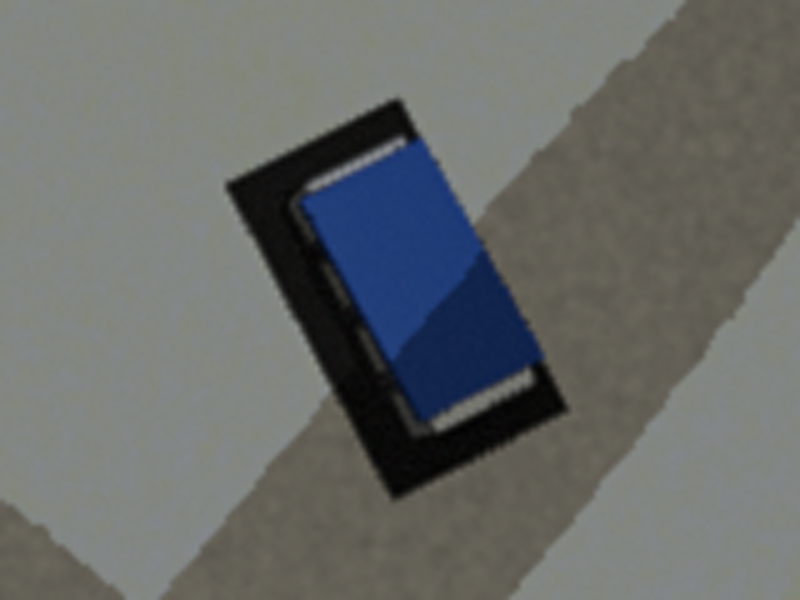

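The top crop shows the cover with equal white strips at both ends, crop (355,165) and (485,400). It is aligned to 0.6°, sits within about 2 mm of centre, and measures 99.8 x 56.3 mm when cast to z = 60 mm, as a seated cover should. Yellow has not moved. I'll hand it in.

```bash
python3 -c "
from plant import sign_off; print(sign_off())"
```

```text
the job is handed in; nothing more can be done
None
```

I put the blue cover on the battery box, pressed the catch fully down, let go and moved the arm clear. I handed the job in at about 11 s of the 58 s allowed.

- **Which cover:** I took the middle-sized of the three blue plates, which measured about 99 x 55 mm. I gripped it toward the catch end, lowered it level onto the box and pressed it down. After letting go, I pressed again above the catch with shut fingers.
- **Seating:** that second press read 12 N with the cover's top at z = 0.060 m, which is the 50 mm seat plus the 10 mm cover. The side view also showed it flat and level.
- **Alignment:** the top view puts it about 2 mm from the box centre and within 0.6° of the box's length, with equal white strips at both ends. It covers the compartment.
- **Yellow cover:** it has not moved.
- **Disagreements:** the side camera put the cover's centre about 3 mm from the box centre in y. Its outline there includes the cover's side face, so I relied on the top view. The first press, while still gripping, reached 26 N at the wrist. That is well under the 120 N wrist limit but above the 5 to 12 N suggested for the catch.

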